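# Stow two tools in the service case and hold its lid for the lid stay

## Task

Lay the combination wrench and the small screwdriver that lie to the right of the vice flat in their cut-outs in the foam of the open grey service case, the screwdriver with its handle in the wide recess and its shaft in the narrow slot, and let go of both. Then bring the case's lid forward to 60 degrees from shut and hold it steadily there, so that I can hook on the lid stay: finish while still holding the lid, as it falls shut if you let go, and do not let it drop shut on the way. Leave the contactor, the tape measure and the wide circuit breaker where they stand.

Things in the scene. Friction and masses are not known exactly. Their poses are not given: they have to be found in the camera images.
- service_case: Low grey sheet-steel case, 146 (x) x 220 (y) x 46 mm high, fixed, lid open behind it. Origin: centre of the underside; x from the front (latches, carrying handle) to the hinge side, y along the hinge, z up. Walls 4 mm. The foam inside (black over grey), its surface 40 mm above the table, has cut-outs for the wrench (front row) and the screwdriver (middle row); a spare terminal block fills the third.
- wrench_pocket (a point): Centre of the floor of the wrench's cut-out, 28 mm above the table (12 mm below the foam surface); axes as the case. Cut-out: 34 mm in x by 172 mm in y. A finger scoop crosses its middle: 60 mm in x (29 to the front, 31 to the back of this point) by 56 mm in y, floor 22 mm above the table. The wrench may lie either way round.
- handle_recess (a point): Centre of the floor of the screwdriver handle's recess, 24 mm above the table (16 mm below the foam surface); axes as the case. Recess: 26 mm in x by 72 mm in y, crossed at its middle by a finger scoop 60 mm in x by 44 mm in y, floor 22 mm above the table. From its -y end the shaft's slot, 14 mm wide, floor 28 mm above the table, runs on 79 mm in -y.
- wrench_center (a point): Centre, half-way up, of the loose 13 mm combination wrench, which lies flat on the table: 161 mm long (its own x), 26 mm wide over the heads, 9 mm thick, about 90 g. The ring is at -x, the open jaw at +x; the straight shank between (from x = -55 to +44 mm) is 10 mm wide (y) and is the place to grip. z up.
- screwdriver_handle (a point): Centre of the handle, half-way up, of the loose small screwdriver, which lies on the table: handle 60 mm long (its own y), 16 mm wide (x) and 21 mm high, about 40 g; the shaft runs from the handle in -y, whole length 143 mm. z up.
- screwdriver_tip (a point): Tip of the screwdriver's shaft, 109 mm from the centre of the handle along its -y; axes as the handle.
- lid (a joint): Angle of the lid from shut in rad: 0 shut, 1.047 at 60 degrees, 1.85 against its stop, leaning back past the upright, where it starts or falls to. The lid (about 450 g, 146 mm from hinge to free edge, 220 mm wide, 12 mm deep) swings freely and falls shut from any angle below the upright.
- lid_hinge (a point): Middle of the lid's hinge axis, on the far rim of the case, 46 mm above the table, 73 mm from the case's origin along its x; axes as the case. The axis runs along y.
- lid_lip (a point): Centre of the black grip lip in the middle of the lid's free edge: 22 mm long (lid x), 70 mm wide along the hinge (y), 10 mm thick (lid z). Axes turn with the lid: x from the free edge to the hinge, z the outer face's normal, up when shut. It lies 157 mm from the hinge axis along the lid's -x and 6 mm along its z.
- wrench: The whole wrench; origin under its centre.
- screwdriver: The whole small screwdriver; origin under the middle of its length, 38 mm from the centre of the handle.
- contactor: Light and dark grey contactor, 73 x 45 x 78 mm, loose, a bystander; origin: centre of the underside.
- tape_measure: Tape measure, 73 x 90 x 36 mm, loose, a bystander; origin: centre of the underside.
- breaker_wide: White two-module circuit breaker, 90 x 36 x 73 mm, loose, a bystander; origin: centre of the underside.
Not all that is in view belongs to the job. Of the things that look like the screwdriver, take the one that is nearest to the robot's base at the start.

How it is judged:
On the way:
1. the wrench and the screwdriver lie flat in their cut-outs, let go of, while the lid still leans back (x of wrench_center in the frame of wrench_pocket between -0.009 and 0.009 m and y of wrench_center in the frame of wrench_pocket between -0.012 and 0.012 m and z of wrench_center in the frame of wrench_pocket below 0.0085 m and angle between wrench_center's own z axis and vertical below 0.1 rad and angle between the x axis of wrench_center and the y axis of wrench_pocket, either way round below 0.12 rad and x of screwdriver_handle in the frame of handle_recess between -0.01 and 0.01 m and y of screwdriver_handle in the frame of handle_recess between -0.013 and 0.013 m and z of screwdriver_handle in the frame of handle_recess below 0.0145 m and angle between screwdriver_handle's own z axis and vertical below 0.15 rad and angle between the y axis of screwdriver_handle and the y axis of handle_recess, either way round below 0.2 rad and y of screwdriver_tip in the frame of handle_recess below -0.05 m and contact force between the fingers and wrench below 0.1 N and contact force between the fingers and screwdriver below 0.1 N and value of joint lid above 1.6 rad), for 0.2 s.
At the end, for the whole second after the job is handed in: Ends holding: lid still at 60 degrees from shut (within 5), carried by the fingers alone. Wrench flat in its cut-out (within 9 mm across, 12 mm along, either way round) and screwdriver in its own (handle within 10 mm across, 13 mm along, shaft in the slot), neither touched (value of joint lid between 0.96 and 1.134 rad and velocity of joint lid between -0.08 and 0.08 rad/s and contact force between the fingers and lid above 0.4 N and x of wrench_center in the frame of wrench_pocket between -0.009 and 0.009 m and y of wrench_center in the frame of wrench_pocket between -0.012 and 0.012 m and z of wrench_center in the frame of wrench_pocket below 0.0085 m and angle between wrench_center's own z axis and vertical below 0.1 rad and angle between the x axis of wrench_center and the y axis of wrench_pocket, either way round below 0.12 rad and x of screwdriver_handle in the frame of handle_recess between -0.01 and 0.01 m and y of screwdriver_handle in the frame of handle_recess between -0.013 and 0.013 m and z of screwdriver_handle in the frame of handle_recess below 0.0145 m and angle between screwdriver_handle's own z axis and vertical below 0.15 rad and angle between the y axis of screwdriver_handle and the y axis of handle_recess, either way round below 0.2 rad and y of screwdriver_tip in the frame of handle_recess below -0.05 m and contact force between each of the fingers, lid and wrench below 0.1 N and contact force between each of the fingers, lid and screwdriver below 0.1 N and contact force between lid and contactor below 0.1 N and contact force between lid and tape_measure below 0.1 N and contact force between lid and breaker_wide below 0.1 N); the arm keeps its last pose, push and grip.
It fails at once if the lid was let drop shut (value of joint lid below 0.5 rad).
It fails at once if the contactor was displaced by more than 25 mm (distance of contactor from where it was at the start of the episode above 0.025 m).
It fails at once if the tape measure was displaced by more than 25 mm (distance of tape_measure from where it was at the start of the episode above 0.025 m).
It fails at once if the wide circuit breaker was displaced by more than 25 mm (distance of breaker_wide from where it was at the start of the episode above 0.025 m).
It also fails if it takes over 67 s, if anything falls off the work surface, if the arm or the gripper's body presses on something with over 40 N, if the wrist force passes 120 N, or if a joint passes its speed limit or range.

## Robot

A 6-joint arm with a two-finger parallel gripper is mounted at the origin on a cart in front of the work surface, level with it; the furniture and walls round the work are solid. World frame = base frame: x ahead of the robot, y to its left, z up, the work surface at z = 0. Lengths are in m, angles in rad, forces in N, time in s.
With the tool pointing down it reaches from about 0.3 to 0.75 m from the base axis. Payload 8.5 kg.
Tool frame: the origin (TCP) lies between the finger pads; the fingertips stand 22 mm ahead of it and the grasp point (between the pads) lies 3 mm ahead of it (r.tcp_to_tips is the distance from the TCP to the fingertips, in m); z points along the fingers, y is the line along which they close (so a half turn about z gives the same grasp; the last joint's range is limited). The gripper opens to 85 mm and grips with 20 to 120 N. Pads are 22 mm wide; open, the fingers measure 114 mm over their backs; the gripper's body (76 mm by 85 mm) begins 54 mm behind the grasp point. The pads swing forward as they close: fully open they stand 13 mm farther back than shut.
Start: joints at [-1.377, 0.381, 1.297, -0, 1.464, -0.215], TCP at [0.219, -0.505, 0.253] pointing down, gripper open.
Joint ranges: [-3.11, 3.11], [-0.89, 2.33], [0.22, 2.48], [-1.42, 4.56], [0.17, 2.85], [-2.88, 2.88]. Speed limits (rad/s): [2.39, 2.39, 3.14, 3.14, 3.14, 3.14].

## Interface

Orientations are given as a unit quaternion [x, y, z, w].
In Python, from bench import r gives the robot as it stands.
- The arm moves only by the shell command python3 -m pendant 'ROWS' [FORCE]. ROWS is JSON, one flat list of numbers, 7 for each row, row after row: the turn, a rotation vector about the tool's x, y, z in degrees, then the shift along the tool's x, y, z in m, then the opening, from -1 (shut) to 1 (fully open), so that 0 is half open. In form: [rx, ry, rz, x, y, z, jaw, rx, ry, rz, x, y, z, jaw, ...]. A call has 1 to 8 rows; each row is the pose to reach, as a shift and turn from the pose commanded when the call began, along the tool's axes at that moment; what a row does not reach only later rows make up. A row lasts 1/10 s, in which the tool goes at most 50 mm and 8.59 degrees, less where a joint would pass 70% of its speed; a pose out of reach is approached as far as the arm can. A call with a gripper value outside its range is refused whole. The fingers move at their own pace and stop on an object; FORCE is the grip in N (left out, the last holds). Time passes only in rows, so rows that repeat a pose let the fingers close. It gives the time, the measured TCP pose, the force, the opening and the grip force at its end, in the units of the state.
- r.sense(): the state, without advancing time (a new reading comes with each control period).
- r.get_image(name): name is "scene" or "top" or "wrist"; returns a dict with "pixels" (384x512x3 uint8, blue, green, red), "depth" (384x512 float32, m along the optical axis (not along the pixel's ray), 0 where there is no reading), "K" (3x3 intrinsics, pixels), "distortion" ([k1, k2, p1, p2, k3] as OpenCV has them; the pictures are not rectified), "origin" and "attitude" of the camera in the world. Camera axes: x right, y down, z forward; pixel columns grow to the right and rows downward; lengths in m; the calibration is good to about 2 mm. A picture is of the moment at which its call begins.
- r.sign_off(): hands the job in; it is judged then, once.
The state is a dict: "t": time; "joint_pos": joint angles; "dq": joint speeds; "joint_efforts": joint torques, N m; "eef_pos": TCP position; "orientation": TCP orientation; "contact_force": force on the tool from outside, world axes, zero at the start; "wrist_torque": the same for the moment, N m; "finger_gap": finger opening in m; "gripper_force": force on a finger pad.
Only numpy, scipy, OpenCV 4.12 (cv2) and the standard library are available. Lean on these libraries where they do the work, as an engineer would, in place of code of your own. Each camera call takes 0.05 s, during which the arm holds its last target. There are 200 camera calls.

## Working session

There is one attempt and no reset: what is moved stays moved. The work goes in short steps, Python scripts to look and compute and a shell command to move; the robot and the scene stay as the last step left them, time stands still between calls to the robot, and variables do not carry over. Pictures are saved under pics/ and viewed, at most 11 in all, crops included, and the job is handed in when it is done.

```bash
ls; mkdir -p pics; python3 - <<'E'
from bench import r
import cv2,numpy as np,pickle
s=r.sense();print({k:np.round(v,3).tolist() for k,v in s.items()}, r.tcp_to_tips)
for n in("scene","top","wrist"):
    d=r.get_image(n);pickle.dump(d,open(f"pics/{n}.pkl","wb"));print(n,d["origin"],d["attitude"],d["K"].tolist() if hasattr(d["K"],"tolist") else d["K"],d["distortion"])
    cv2.imwrite(f"pics/{n}.png",d["pixels"])
a=cv2.imread("pics/scene.png");b=cv2.imread("pics/top.png")
cv2.imwrite("pics/a.png",cv2.resize(b,(800,600),interpolation=cv2.INTER_CUBIC))
E
```

```text
pics
{'t': 0.0, 'joint_pos': [-1.377, 0.381, 1.298, -0.0, 1.464, -0.215], 'dq': [0.001, 0.001, -0.001, -0.0, -0.001, -0.001], 'joint_efforts': [-0.002, -44.846, -23.128, -0.0, 0.005, -0.0], 'eef_pos': [0.219, -0.504, 0.253], 'orientation': [0.979, 0.203, 0.0, -0.001], 'contact_force': [-0.992, -0.03, -0.217], 'wrist_torque': [-0.005, -0.002, 0.02], 'gripper_force': 0.0, 'finger_gap': 0.086} 0.022
scene [-0.27621439 -1.37492643  0.96437918] [ 0.83798091 -0.25095216  0.14970766 -0.46086724] [[492.4049711933636, 0.0, 251.08134636194913], [0.0, 492.4049711933636, 194.4083033985043], [0.0, 0.0, 1.0]] [-0.1818445  0.         0.         0.         0.       ]
top [ 0.43790215 -0.2161091   1.22363139] [-0.69619211  0.71637068 -0.03344026  0.03180166] [[382.77898014428837, 0.0, 257.18854584282866], [0.0, 382.77898014428837, 187.3842803425854], [0.0, 0.0, 1.0]] [-0.12576223  0.          0.          0.          0.        ]
wrist [ 0.28593451 -0.47545871  0.37423189] [ 0.82686874 -0.54343176 -0.08023107  0.12055285] [[281.45236553114637, 0.0, 251.34604638481412], [0.0, 281.45236553114637, 196.17949174104353], [0.0, 0.0, 1.0]] [-0.03074194  0.          0.          0.          0.        ]
```

View pics/a.png

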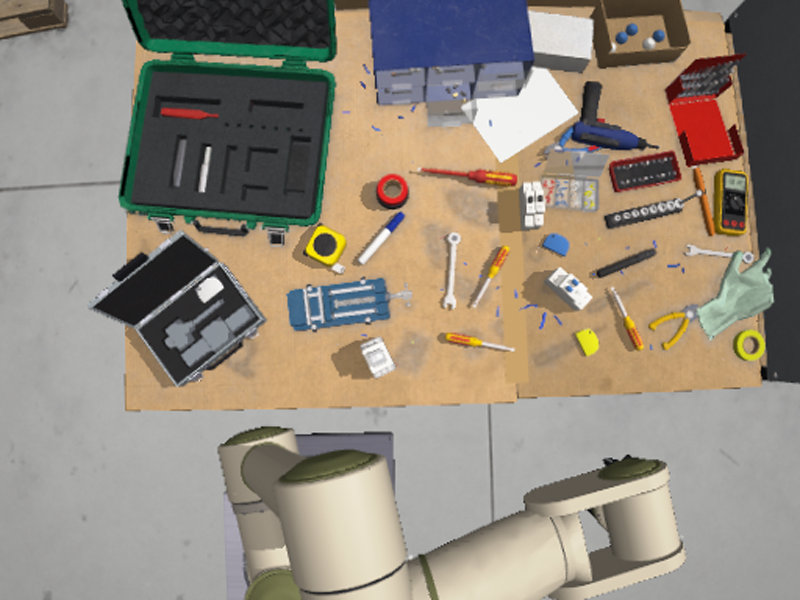

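View pics/scene.png

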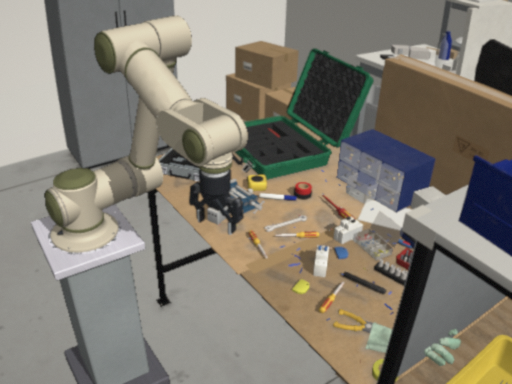

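The scene: the vice is at about (340,303) in the 800-wide top view. The open grey case is at (198,320), hinge side up-left. The wrench is at (452,270). Bystanders: contactor or breaker (377,357), tape measure (326,247), breaker (570,288).

Screwdriver lookalikes in the top view: A (477,342), B (490,275), C (626,318), red D (470,177), plus the plain orange one (704,200). A is nearest to the base, at about 0.50 m against 0.62 m for B and 0.78 m for C.

```bash
cat > h.py <<'E'
import cv2,numpy as np,pickle
from scipy.spatial.transform import Rotation as R
def rays(d,uv):
    p=cv2.undistortPoints(np.float64(uv).reshape(-1,1,2),np.array(d["K"]),np.array(d["distortion"])).reshape(-1,2)
    return np.c_[p,np.ones(len(p))]@R.from_quat(d["attitude"]).as_matrix().T
def onplane(d,uv,z):
    v=rays(d,uv);o=np.array(d["origin"]);return o+v*((z-o[2])/v[:,2])[:,None]
def cloud(d):
    h,w=d["depth"].shape;u,v=np.meshgrid(np.arange(w),np.arange(h))
    P=np.array(d["origin"])+rays(d,np.c_[u.ravel(),v.ravel()])*d["depth"].reshape(-1,1)
    P[d["depth"].ravel()==0]=np.nan
    return P.reshape(h,w,3)
def proj(d,P):
    Rm=R.from_quat(d["attitude"]).as_matrix().T;t=-Rm@np.array(d["origin"])
    return cv2.projectPoints(np.float64(P).reshape(-1,1,3),cv2.Rodrigues(Rm)[0],t,np.array(d["K"]),np.array(d["distortion"]))[0].reshape(-1,2)
def axis(xy):  # centre, dir angle(deg), length, width
    (c,s,a)=cv2.minAreaRect(np.float32(xy)*1000)
    b=cv2.boxPoints((c,s,a))
    e=[b[1]-b[0],b[2]-b[1]];l=[np.linalg.norm(q) for q in e];k=int(l[1]>l[0])
    return np.array(c)/1000,np.degrees(np.arctan2(e[k][1],e[k][0])),l[k],l[1-k]
E
python3 - <<'E'
from h import *
d=pickle.load(open("pics/top.pkl","rb"));im=d["pixels"];P=cloud(d)
for n,(u,v) in dict(case1=(135,200),foam=(150,205),table=(245,220),wr=(290,170)).items(): print(n,P[v,u].round(3))
hsv=cv2.cvtColor(im,cv2.COLOR_BGR2HSV)
# orange handles
m=cv2.inRange(hsv,(3,170,120),(32,255,255)); n,l,st,c=cv2.connectedComponentsWithStats(m)
for i in range(1,n):
    if st[i,4]>25:
        v,u=np.nonzero(l==i); q=onplane(d,np.c_[u,v],0.012)[:,:2]; print("orange",c[i].round(),st[i,4],q.mean(0).round(3),[np.round(x,3) for x in axis(q)],"dist",np.linalg.norm(q.mean(0)).round(3))
z=P[...,2]
m=((z>0.03)&(z<0.056)).astype(np.uint8); m[:,:60]=0;m[:, 175:]=0;m[:150]=0
v,u=np.nonzero(m);q=P[v,u];print("case",len(u),[np.round(x,3) for x in axis(q[:,:2])])
a=im[145:255,55:185];b=im[140:235,260:345]
A=cv2.resize(a,(480,406),interpolation=3);B=cv2.resize(b,(320,358),interpolation=3)
o=np.zeros((410,800,3),np.uint8);o[:406,:480]=A;o[:358,480:]=B
cv2.imwrite("pics/crop1.png",o)
E
```

```text
case1 [0.519 0.164 0.039]
foam [0.502 0.119 0.028]
table [ 0.447 -0.181  0.064]
wr [ 0.604 -0.328  0.001]
orange [448. 114.] 46 [ 0.778 -0.869] [array([ 0.777, -0.87 ]), np.float32(8.853), np.float32(50.109), np.float32(11.676)] dist 1.167
orange [464. 129.] 159 [ 0.729 -0.926] [array([ 0.73 , -0.939]), np.float32(-6.419), np.float32(142.423), np.float32(66.377)] dist 1.178
orange [319. 112.] 71 [ 0.792 -0.429] [array([ 0.791, -0.428]), np.float32(88.865), np.float32(56.034), np.float32(13.504)] dist 0.9
orange [318. 116.] 40 [ 0.777 -0.426] [array([ 0.777, -0.427]), np.float32(83.931), np.float32(55.994), np.float32(8.106)] dist 0.886
orange [453. 138.] 83 [ 0.699 -0.881] [array([ 0.701, -0.882]), np.float32(9.599), np.float32(89.297), np.float32(12.48)] dist 1.125
orange [209. 157.] 283 [ 0.653 -0.068] [array([ 0.654, -0.067]), np.float32(61.763), np.float32(71.617), np.float32(69.379)] dist 0.657
orange [319. 167.] 112 [ 0.61  -0.419] [array([ 0.61, -0.42]), np.float32(-31.283), np.float32(73.263), np.float32(17.096)] dist 0.74
orange [429. 209.] 165 [ 0.462 -0.779] [array([ 0.463, -0.779]), np.float32(-57.947), np.float32(77.897), np.float32(63.256)] dist 0.906
orange [405. 213.] 110 [ 0.454 -0.695] [array([ 0.454, -0.694]), np.float32(20.976), np.float32(72.254), np.float32(19.015)] dist 0.83
orange [376. 218.] 162 [ 0.44  -0.597] [array([ 0.441, -0.598]), np.float32(23.653), np.float32(51.344), np.float32(36.835)] dist 0.742
orange [480. 220.] 165 [ 0.42  -0.955] [array([ 0.42 , -0.956]), np.float32(-3.803), np.float32(59.992), np.float32(58.885)] dist 1.043
orange [296. 217.] 112 [ 0.453 -0.34 ] [array([ 0.453, -0.341]), np.float32(76.182), np.float32(72.103), np.float32(16.573)] dist 0.567
case 2560 [array([0.532, 0.146]), np.float32(-53.852), np.float32(335.259), np.float32(168.215)]
```

View pics/crop1.png

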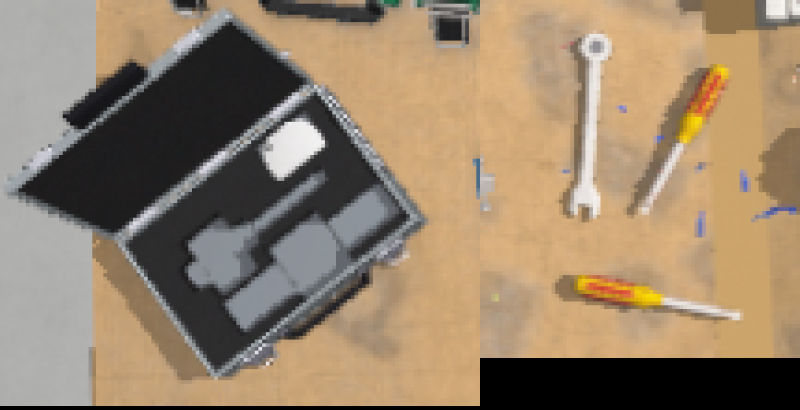

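The crop shows screwdriver A, with its handle at (608,290) and tip at (740,318), and the wrench, ring up at (597,47). The case foam has the wrench cut-out in the front row around (308,258) and the screwdriver cut-out in the middle row, handle side to the lower left at (222,250) and slot towards (320,178). Screwdriver A is the choice, nearest the base at 0.57 m.

```bash
cat >> h.py <<'E'
def plan(pos,yaw,down=True,Rt=None):
    """from measured pose to TCP pos with tool down, tool y (closing line) at world angle yaw deg (mod 180)"""
    from bench import r
    s=r.sense();p=np.array(s["eef_pos"]);A=R.from_quat(s["orientation"])
    if Rt is None:
        best=None
        for k in(0,180):
            y=np.radians(yaw+k);Y=np.array([np.cos(y),np.sin(y),0]);Z=np.array([0,0,-1.]);X=np.cross(Y,Z)
            T=R.from_matrix(np.c_[X,Y,Z]);rv=(A.inv()*T).as_rotvec(degrees=True)
            if best is None or np.linalg.norm(rv)<np.linalg.norm(best): best=rv
    else: best=(A.inv()*Rt).as_rotvec(degrees=True)
    print("turn",best.round(2),"shift",A.inv().apply(np.array(pos)-p).round(4),"from",p.round(4),"q6",round(s["joint_pos"][5],2),"q1",round(s["joint_pos"][0],2))
E
python3 - <<'E'
from h import *
d=pickle.load(open("pics/top.pkl","rb"))
f=lambda a:np.c_[55+np.array(a)[:,0]/3.692-.5,145+np.array(a)[:,1]/3.692-.5]
c=onplane(d,f([(318,88),(425,222),(217,376),(120,237)]),.046)
print(c.round(3),np.linalg.norm(np.diff(c[[0,1,2,3,0]],axis=0),axis=1).round(3))
ctr=c.mean(0);ya=(c[3]+c[2]-c[0]-c[1]);yaw=np.degrees(np.arctan2(ya[1],ya[0]))-90
xa=(c[0]+c[3]-c[1]-c[2]);print("case ctr",ctr.round(3),"yaw",yaw,np.degrees(np.arctan2(xa[1],xa[0])))
g=lambda a:np.c_[260+(np.array(a)[:,0]-480)/3.765-.5,140+np.array(a)[:,1]/3.768-.5]
w=onplane(d,g([(597,33),(582,216)]),.0045);print("wrench ring,jaw",w.round(3),w.mean(0).round(3),np.linalg.norm(w[0]-w[1]),np.degrees(np.arctan2(*(w[1]-w[0])[[1,0]])))
s=onplane(d,g([(577,286),(741,318)]),.011);u=s[0]-s[1];L=np.linalg.norm(u);print("drv",s.round(3),L,"yaw y",np.degrees(np.arctan2(u[1],u[0])),"handle ctr",(s[0]-u/L*.034).round(3))
h=s[0]-u/L*.034;m=w.mean(0)
v=(h+m)/2; plan([v[0]-.08,v[1],.30],0)
E
```

```text
[[0.617 0.144 0.046]
 [0.501 0.052 0.046]
 [0.375 0.232 0.046]
 [0.495 0.318 0.046]] [0.148 0.22  0.147 0.213]
case ctr [0.497 0.187 0.046] yaw 34.98273210069054 37.00579505762629
wrench ring,jaw [[ 0.675 -0.332  0.004]
 [ 0.518 -0.314  0.004]] [ 0.596 -0.323  0.004] 0.1581079743585791 173.22509328705536
drv [[ 0.459 -0.307  0.011]
 [ 0.427 -0.444  0.011]] 0.14102736405600863 yaw y 77.22124040845648 handle ctr [ 0.451 -0.34   0.011]
turn [-5.000e-02 -5.000e-02 -6.658e+01] shift [ 0.2753 -0.0694 -0.047 ] from [ 0.2186 -0.5045  0.2529] q6 -0.22 q1 -1.38
```

```bash
python3 - <<'E'
from h import *
plan([.451,-.34,.12],-13)
E
```

```text
turn [-5.000e-02 -4.000e-02 -5.358e+01] shift [ 0.2786 -0.0584  0.133 ] from [ 0.2186 -0.5045  0.2529] q6 -0.22 q1 -1.38
```

```bash
python3 -m pendant '[0,0,-27,0.14,-0.03,0.03,0, 0,0,-27,0.14,-0.03,0.03,0, 0,0,-27,0.14,-0.03,0.03,-0.2, 0,0,-53.6,0.2786,-0.0584,0.1,-0.2, 0,0,-53.6,0.2786,-0.0584,0.133,-0.2, 0,0,-53.6,0.2786,-0.0584,0.133,-0.2, 0,0,-53.6,0.2786,-0.0584,0.133,-0.2, 0,0,-53.6,0.2786,-0.0584,0.133,-0.2]' 30; python3 -m pendant '[0,0,0,0,0,0,-0.2,0,0,0,0,0,0,-0.2,0,0,0,0,0,0,-0.2]'
python3 - <<'E'
from h import *
from bench import r
s=r.sense();print(s["eef_pos"],s["finger_gap"],s["joint_pos"])
d=r.get_image("wrist");pickle.dump(d,open("pics/w1.pkl","wb"));cv2.imwrite("pics/w1.png",d["pixels"])
plan([.451,-.34,.12],-13)
hsv=cv2.cvtColor(d["pixels"],cv2.COLOR_BGR2HSV)
m=cv2.inRange(hsv,(0,150,100),(34,255,255)); n,l,st,c=cv2.connectedComponentsWithStats(m)
for i in range(1,n):
    if st[i,4]>300:
        v,u=np.nonzero(l==i); q=onplane(d,np.c_[u,v],0.014)[:,:2]; print(c[i].round(),st[i,4],[np.round(x,3) for x in axis(q)])
E
```

```text
t: 0.95
eef_pos: [0.4518, -0.3378, 0.1177]
orientation: [0.781, 0.624, 0.0, -0.003]
contact_force: [0.3, -0.6, 0.0]
finger_gap: 0.0341
gripper_force: 0.0
t: 1.25
eef_pos: [0.4506, -0.3414, 0.1214]
orientation: [0.783, 0.622, -0.0, 0.001]
contact_force: [0.3, -0.4, -0.4]
finger_gap: 0.0343
gripper_force: 0.0
[ 0.45055385 -0.34139341  0.1213857 ] 0.034287816520424425 [-8.57764132e-01  5.33273031e-01  1.45267078e+00 -1.16027772e-04
  1.15374664e+00 -6.29287497e-01]
turn [ 0.07  0.06 -0.08] shift [0.0013 0.0001 0.0012] from [ 0.4506 -0.3412  0.1212] q6 -0.63 q1 -0.86
[253. 198.] 1642 [array([ 0.452, -0.341]), np.float32(76.837), np.float32(75.9), np.float32(19.257)]
[440. 242.] 1478 [array([ 0.61 , -0.419]), np.float32(-30.162), np.float32(78.812), np.float32(20.586)]
```

View pics/w1.png

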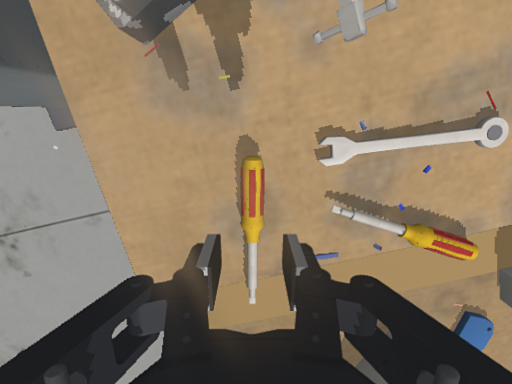

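The wrist view shows the handle of A at (253,190), its tip at (252,303), and the wrench from its jaw (322,150) to its ring (508,132).

```bash
python3 - <<'E'
from h import *
d=pickle.load(open("pics/w1.pkl","rb"))
s=onplane(d,[(254.5,156),(252,303)],.011);s[1]=onplane(d,[(252,303)],.010)[0];u=s[0]-s[1];L=np.linalg.norm(u);print("drv",s.round(4),L,"yaw y",np.degrees(np.arctan2(u[1],u[0])),"handle ctr",(s[1]+u/L*.109).round(4),(s[0]-u/L*.034).round(4))
h=cv2.cvtColor(d["pixels"],cv2.COLOR_BGR2HSV);m=cv2.inRange(h,(0,0,120),(180,70,255));n,l,st,c=cv2.connectedComponentsWithStats(m)
for i in range(1,n):
    if st[i,4]>800 and 300<c[i][0]<460 and c[i][1]<200:
        v,uu=np.nonzero(l==i);q=onplane(d,np.c_[uu,v],.008)[:,:2];print(st[i],[np.round(x,4) for x in axis(q)])
hc=(s[1]+u/L*.109+s[0]-u/L*.034)/2
a=np.degrees(np.arctan2(u[1],u[0]))-90
plan([hc[0],hc[1],.029],a)
E
```

```text
drv [[ 0.4621 -0.3047  0.011 ]
 [ 0.4274 -0.4446  0.01  ]] 0.1441654395627479 yaw y 76.06877993881565 handle ctr [ 0.4536 -0.3388  0.0108] [ 0.4539 -0.3377  0.0108]
[ 312    0   87   45 1639] [array([ 0.5575, -0.2232]), np.float32(-8.5958), np.float32(64.2362), np.float32(28.5645)]
[ 318  116  191   51 2931] [array([ 0.594 , -0.3234]), np.float32(-5.9085), np.float32(161.1212), np.float32(25.4539)]
turn [0.07 0.06 0.85] shift [0.0037 0.0023 0.0922] from [ 0.4506 -0.3412  0.1212] q6 -0.63 q1 -0.86
```

```bash
python3 -m pendant '[0,0,0.8,0.0035,0.002,0.05,-0.2, 0,0,0.8,0.0035,0.002,0.08,-0.2, 0,0,0.8,0.0035,0.002,0.092,-0.2, 0,0,0.8,0.0035,0.002,0.092,-0.2, 0,0,0.8,0.0035,0.002,0.092,-0.8, 0,0,0.8,0.0035,0.002,0.092,-0.8, 0,0,0.8,0.0035,0.002,0.092,-0.8, 0,0,0.8,0.0035,0.002,0.092,-0.8]' 30
python3 -m pendant '[0,0,0,0,0,0,-0.9, 0,0,0,0,0,0,-0.9, 0,0,0,0,0,-0.04,-0.9, 0,0,0,0,0,-0.09,-0.9, 0,0,0,0,0,-0.15,-0.9, 0,0,0,0,0,-0.17,-0.9, 0,0,0,0,0,-0.17,-0.9]'
python3 - <<'E'
from h import *
plan([.40,.06,.25],36);plan([.40,.06,.25],0)
E
```

```text
t: 2.1
eef_pos: [0.4544, -0.3382, 0.0301]
orientation: [0.787, 0.617, 0.0, 0.002]
contact_force: [-1.1, -0.2, 8.2]
finger_gap: 0.0142
gripper_force: 32.9
t: 2.8
eef_pos: [0.4548, -0.3384, 0.2037]
orientation: [0.787, 0.617, 0.0, 0.005]
contact_force: [0.7, 0.8, -0.2]
finger_gap: 0.0143
gripper_force: 31.9
turn [  0.3    0.51 -49.76] shift [ 0.3736 -0.1476 -0.0497] from [ 0.4548 -0.3384  0.2037] q6 -0.61 q1 -0.85
turn [  0.43   0.38 -13.77] shift [ 0.3736 -0.1476 -0.0497] from [ 0.4548 -0.3384  0.2037] q6 -0.61 q1 -0.85
```

```bash
python3 - <<'E'
from h import *
plan([.473,.169,.25],36)
E
```

```text
turn [  0.3    0.51 -49.76] shift [ 0.4968 -0.1027 -0.05  ] from [ 0.4548 -0.3384  0.2037] q6 -0.61 q1 -0.85
```

```bash
python3 -m pendant '[0,0,0,0,0,-0.046,-0.9, 0,0,-6,0.06,-0.012,-0.046,-0.9, 0,0,-12,0.11,-0.024,-0.046,-0.9, 0,0,-18,0.16,-0.034,-0.046,-0.9, 0,0,-24,0.21,-0.044,-0.046,-0.9, 0,0,-30,0.25,-0.052,-0.046,-0.9, 0,0,-36,0.3,-0.062,-0.046,-0.9, 0,0,-40,0.34,-0.07,-0.046,-0.9]'
python3 -m pendant '[0,0,-5,0.03,0.03,0,-0.9, 0,0,-9.8,0.06,0.06,0,-0.9, 0,0,-9.8,0.09,0.09,0,-0.9, 0,0,-9.8,0.09,0.09,0,-0.9, 0,0,-9.8,0.09,0.09,0,-0.9]'
python3 - <<'E'
from h import *
plan([.473,.169,.25],36)
E
```

```text
t: 3.6
eef_pos: [0.466, 0.0117, 0.244]
orientation: [0.527, 0.85, -0.0, -0.0]
contact_force: [0.5, 0.2, 0.1]
finger_gap: 0.0143
gripper_force: 31.9
t: 4.1
eef_pos: [0.5073, 0.1306, 0.2436]
orientation: [0.453, 0.891, -0.0, -0.001]
contact_force: [-0.0, -0.2, -0.7]
finger_gap: 0.0142
gripper_force: 31.9
turn [-0.07 -0.03  0.12] shift [ 0.0512 -0.0051 -0.0063] from [0.5073 0.1306 0.2436] q6 -0.6 q1 0.03
```

```bash
python3 - <<'E'
from h import *
from bench import r
d=r.get_image("wrist");pickle.dump(d,open("pics/w2.pkl","wb"));cv2.imwrite("pics/w2.png",cv2.resize(d["pixels"],(800,600),interpolation=3))
E
```

```text
(no output)
```

View pics/w2.png

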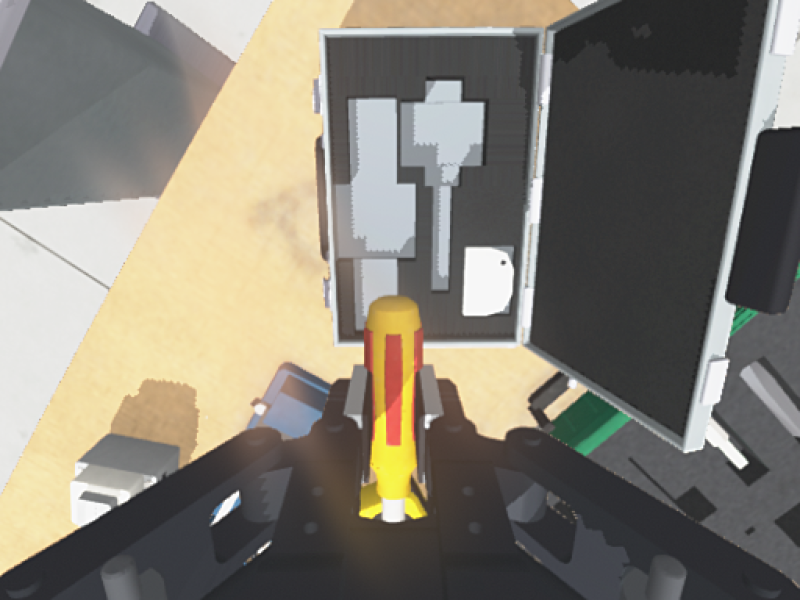

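The wrist view shows the foam from above. The rim's outer corners are at (319,30), (546,27), (522,347) and (334,347). The wrench scoop spans (335..415, 184..258). The handle recess starts at row 78, its scoop spans (400..485, 101..166), and the slot runs down to (440,291).

```bash
python3 - <<'E'
from h import *
d=pickle.load(open("pics/w2.pkl","rb"))
f=lambda a:(np.array(a,float)+.5)/1.5625-.5
c=onplane(d,f([(319,30),(546,27),(522,347),(334,347)]),.046)
print(c.round(4),np.linalg.norm(np.diff(c[[0,1,2,3,0]],axis=0),axis=1).round(3))
ya=c[0]+c[1]-c[2]-c[3];xa=c[1]+c[2]-c[0]-c[3]
print("yaw",np.degrees(np.arctan2(ya[1],ya[0]))-90,np.degrees(np.arctan2(xa[1],xa[0])),np.degrees(np.arctan2(*(c[0]-c[3])[[1,0]]))-90)
a=np.radians(36);ct=c.mean(0);print("ctr",ct)
M=np.array([[np.cos(a),np.sin(a)],[-np.sin(a),np.cos(a)]])
L=lambda pts,z:((onplane(d,f(pts),z)-ct)[:,:2]@M.T*1000).round(1)
for z in(.04,.034):
    print(z,"wr L/R x",L([(348,150),(397,150)],z)[:,0],"scoop x",L([(335,220),(415,220)],z)[:,0],"y",L([(375,184),(375,258)],z)[:,1],"pocket top y",L([(370,97)],z)[0,1])
    print("  rec x",L([(426,90),(462,90)],z)[:,0],"scoop x",L([(400,130),(485,130)],z)[:,0],"scoop y",L([(440,101),(440,166)],z)[:,1],"rec y",L([(445,78),(440,186)],z)[:,1],"slot x",L([(431,240),(450,240)],z)[:,0],"end",L([(440,291)],z)[0,1])
# grey cloud check for depth heights
P=cloud(d)
for n,p in dict(floor=(375,130),hfloor=(445,90),scoop=(375,220),foam=(500,200),rim=(323,200)).items():
    q=f([p])[0].round().astype(int);print(n,P[q[1],q[0]].round(4))
# driver in hand
s=onplane(d,f([(393,297)]),.24);print("handle end",s,"in tool frame")
from bench import r
st=r.sense();A=R.from_quat(st["orientation"]);print(A.inv().apply(s[0]-st["eef_pos"]))
E
```

```text
[[0.3723 0.235  0.046 ]
 [0.4894 0.323  0.046 ]
 [0.6212 0.1454 0.046 ]
 [0.5026 0.0591 0.046 ]] [0.146 0.221 0.147 0.219]
yaw 36.54445116159168 36.483784925404706 36.514152342383625
ctr [0.49637533 0.19062381 0.046     ]
0.04 wr L/R x [-58.  -23.7] scoop x [-68.8 -10.4] y [ 12.3 -41.1] pocket top y 69.6
  rec x [-4.2 20.2] scoop x [-21.6  37.2] scoop y [67.2 24.7] rec y [81.6 11. ] slot x [ 1.7 15.7] end -66.5
0.034 wr L/R x [-58.6 -23.6] scoop x [-69.5 -10.1] y [ 12.2 -42.2] pocket top y 70.6
  rec x [-3.8 21.1] scoop x [-21.6  38.4] scoop y [68.1 24.8] rec y [82.8 10.9] slot x [ 2.2 16.5] end -68.1
floor [0.4355 0.2077 0.0285]
hfloor [0.4597 0.2594 0.0247]
scoop [0.4729 0.1548 0.023 ]
foam [0.5369 0.2216 0.0401]
rim [0.4316 0.1431 0.0147]
handle end [[0.48477616 0.16195486 0.24      ]] in tool frame
[0.03925126 0.00068501 0.00382605]
```

```bash
python3 - <<'E'
from h import *
plan([.4757,.2327,.0555],36.5)
E
```

```text
turn [-0.07 -0.03 -0.46] shift [0.1017 0.0352 0.1883] from [0.5073 0.1298 0.2438] q6 -0.6 q1 0.02
```

```bash
python3 -m pendant '[0,0,-0.4,0.05,0.015,0.02,-0.9, 0,0,-0.4,0.09,0.03,0.06,-0.9, 0,0,-0.4,0.1015,0.035,0.1,-0.9, 0,0,-0.4,0.1015,0.035,0.14,-0.9, 0,0,-0.4,0.1015,0.035,0.14,-0.9, 0,0,-0.4,0.1015,0.035,0.14,-0.9, 0,0,-0.4,0.1015,0.035,0.14,-0.9]'
python3 - <<'E'
from h import *
from bench import r
plan([.4757,.2327,.0555],36.5)
d=r.get_image("wrist");cv2.imwrite("pics/w3.png",d["pixels"][60:360,100:420])
E
```

```text
t: 4.85
eef_pos: [0.4778, 0.232, 0.1067]
orientation: [0.451, 0.892, 0.001, 0.002]
contact_force: [-0.5, 0.1, 0.3]
finger_gap: 0.0136
gripper_force: 31.9
turn [ 0.21  0.1  -0.17] shift [ 0.0019 -0.0015  0.0512] from [0.4778 0.232  0.1067] q6 -0.41 q1 0.23
```

View pics/w3.png

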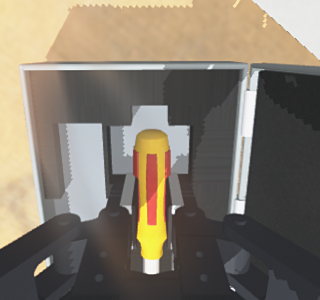

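The handle hangs squarely over its recess, and the screwdriver is aligned.

```bash
python3 -m pendant '[0,0,0,0.002,-0.0015,0.02,-0.9, 0,0,0,0.002,-0.0015,0.035,-0.9, 0,0,0,0.002,-0.0015,0.042,-0.9, 0,0,0,0.002,-0.0015,0.047,-0.9, 0,0,0,0.002,-0.0015,0.05,-0.9, 0,0,0,0.002,-0.0015,0.05,-0.9, 0,0,0,0.002,-0.0015,0.05,-0.9]'
python3 - <<'E'
from h import *
plan([.4757,.2327,.0555],36.5)
E
```

```text
t: 5.6
eef_pos: [0.4742, 0.2335, 0.0548]
orientation: [0.451, 0.893, 0.0, 0.0]
contact_force: [0.1, -0.2, -0.2]
finger_gap: 0.0144
gripper_force: 31.9
turn [ 0.05  0.02 -0.08] shift [-0.0015  0.0007 -0.0007] from [0.4742 0.2335 0.0548] q6 -0.4 q1 0.23
```

No contact with the foam edges. Releasing, then up and over to the wrench.

```bash
python3 -m pendant '[0,0,0,0,0,0,-0.55, 0,0,0,0,0,0,-0.48, 0,0,0,0,0,0,-0.48, 0,0,0,0,0,0,-0.48, 0,0,0,0,0,-0.01,-0.48, 0,0,0,0,0,-0.05,-0.48, 0,0,0,-0.02,-0.01,-0.1,-0.3, 0,0,0,-0.05,-0.03,-0.15,-0.2]'
python3 -m pendant '[0,0,0,-0.04,0,-0.04,-0.2, 0,0,0,-0.08,0,-0.04,-0.2,0,0,0,-0.08,0,-0.04,-0.2,0,0,0,-0.08,0,-0.04,-0.2]'
python3 - <<'E'
from h import *
from bench import r
d=r.get_image("wrist");pickle.dump(d,open("pics/w4.pkl","wb"));cv2.imwrite("pics/w4.png",d["pixels"][0:300,100:500])
plan([.594,-.3234,.13],84.1)
E
```

```text
t: 6.4
eef_pos: [0.479, 0.1848, 0.1936]
orientation: [0.45, 0.893, 0.0, 0.001]
contact_force: [0.9, -1.3, 0.3]
finger_gap: 0.0342
gripper_force: 0.0
t: 6.8
eef_pos: [0.5265, 0.1198, 0.2313]
orientation: [0.451, 0.892, 0.0, -0.0]
contact_force: [-1.0, 0.1, 0.1]
finger_gap: 0.0343
gripper_force: 0.0
turn [-1.000e-02 -5.000e-02 -4.769e+01] shift [-0.3978 -0.2087  0.1008] from [0.5259 0.1205 0.231 ] q6 -0.63 q1 0.01
```

View pics/w4.png

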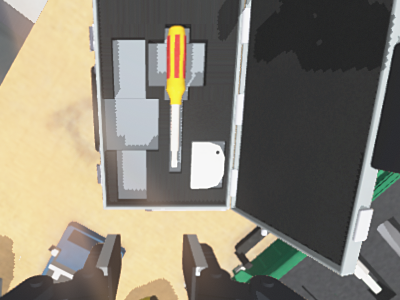

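The screwdriver lies in its cut-out, with its handle at (176,60) and its shaft in the slot down to (174,165). Next the wrench.

```bash
python3 -m pendant '[0,0,-6,-0.04,-0.02,0,-0.2, 0,0,-12,-0.08,-0.042,0,-0.2, 0,0,-18,-0.12,-0.063,0,-0.2, 0,0,-24,-0.16,-0.084,0,-0.2, 0,0,-30,-0.2,-0.105,0,-0.2, 0,0,-36,-0.24,-0.126,0,-0.2, 0,0,-42,-0.28,-0.147,0,-0.2, 0,0,-47.7,-0.32,-0.168,0,-0.2]'
python3 - <<'E'
from h import *
d=pickle.load(open("pics/w4.pkl","rb"));P=cloud(d)
s=onplane(d,[(275,26),(274,166)],.034);print(s.round(4),np.linalg.norm(s[0]-s[1]))
for q in((275,40),(276,70),(275,150)):print(P[q[1],q[0]].round(4))
plan([.594,-.3234,.13],84.1)
E
```

```text
t: 7.65
eef_pos: [0.5814, -0.2371, 0.2308]
orientation: [0.048, 0.999, 0.0, -0.0]
contact_force: [1.2, 0.9, 0.5]
finger_gap: 0.0344
gripper_force: 0.0
[[0.453  0.2609 0.034 ]
 [0.5395 0.1464 0.034 ]] 0.14351892463775812
[0.4616 0.2482 0.0449]
[0.4792 0.2269 0.0448]
[0.5285 0.1618 0.0391]
turn [ 0.04 -0.05  0.37] shift [-0.021  -0.0848  0.1007] from [ 0.5814 -0.2371  0.2308] q6 -2.05 q1 -0.58
```

```bash
python3 -m pendant '[0,0,0.4,-0.015,-0.045,0.02,-0.2, 0,0,0.4,-0.021,-0.085,0.04,-0.2, 0,0,0.4,-0.021,-0.085,0.09,-0.2, 0,0,0.4,-0.021,-0.085,0.135,-0.2, 0,0,0.4,-0.021,-0.085,0.155,-0.2, 0,0,0.4,-0.021,-0.085,0.155,-0.2, 0,0,0.4,-0.021,-0.085,0.155,-0.2, 0,0,0.4,-0.021,-0.085,0.155,-0.2]'
python3 - <<'E'
from h import *
from bench import r
d=r.get_image("wrist");pickle.dump(d,open("pics/w5.pkl","wb"));im=d["pixels"]
hsv=cv2.cvtColor(im,cv2.COLOR_BGR2HSV);m=cv2.inRange(hsv,(0,0,140),(180,60,255));n,l,st,c=cv2.connectedComponentsWithStats(m)
for i in range(1,n):
    if st[i,4]>600:
        v,u=np.nonzero(l==i);q=onplane(d,np.c_[u,v],.008)[:,:2];print(st[i],[np.round(x,4) for x in axis(q)])
plan([.594,-.3234,.025],84.1)
E
```

```text
t: 8.45
eef_pos: [0.5944, -0.3235, 0.0781]
orientation: [0.054, 0.999, -0.001, 0.001]
contact_force: [-1.1, -0.8, 0.4]
finger_gap: 0.0342
gripper_force: 0.0
[ 384   95   87   88 2391] [array([ 0.5448, -0.2076]), np.float32(49.1008), np.float32(61.5546), np.float32(53.0054)]
[ 234   99   37  210 3510] [array([ 0.5938, -0.3234]), np.float32(-6.1628), np.float32(160.4086), np.float32(24.8374)]
[ 137  113   43   95 1055] [array([ 0.5477, -0.384 ]), np.float32(-30.8725), np.float32(71.0056), np.float32(8.2348)]
[ 417  215   95   94 2706] [array([ 0.6515, -0.162 ]), np.float32(-41.6199), np.float32(91.5481), np.float32(23.1753)]
turn [-0.1   0.16 -0.34] shift [0.0005 0.0003 0.053 ] from [ 0.5943 -0.3236  0.078 ] q6 -2.14 q1 -0.67
```

Confirmed: centre (0.594,-0.323), 160 mm long. Going down to grip.

```bash
python3 -m pendant '[0,0,0,0,0,0.03,-0.2, 0,0,0,0,0,0.048,-0.3, 0,0,0,0,0,0.053,-0.4, 0,0,0,0,0,0.053,-0.5, 0,0,0,0,0,0.053,-0.9, 0,0,0,0,0,0.053,-1, 0,0,0,0,0,0.053,-1, 0,0,0,0,0,0.053,-1]' 50
python3 -m pendant '[0,0,0,0,0,0,-1, 0,0,0,0,0,-0.02,-1, 0,0,0,0,0,-0.06,-1, 0,0,0,0,0,-0.11,-1, 0,0,0,0,0,-0.16,-1, 0,0,0,0,0,-0.205,-1, 0,0,0,0,0,-0.205,-1, 0,0,0,0,0,-0.205,-1]'
python3 - <<'E'
from h import *
plan([.4723,.1545,.12],36.5)
E
```

```text
t: 9.3
eef_pos: [0.5942, -0.324, 0.0247]
orientation: [0.055, 0.998, -0.001, 0.001]
contact_force: [-0.3, 1.3, 6.4]
finger_gap: 0.0077
gripper_force: 51.3
t: 10.1
eef_pos: [0.5935, -0.3235, 0.2288]
orientation: [0.055, 0.999, -0.0, 0.001]
contact_force: [-0.1, -0.5, -1.5]
finger_gap: 0.0079
gripper_force: 50.5
turn [-2.000e-02  1.000e-01  4.723e+01] shift [0.1728 0.462  0.1081] from [ 0.5935 -0.3235  0.2288] q6 -2.14 q1 -0.67
```

```bash
python3 -m pendant '[0,0,6,0.017,0.045,0,-1, 0,0,12,0.034,0.09,0,-1, 0,0,18,0.05,0.135,0,-1, 0,0,24,0.067,0.18,0,-1, 0,0,30,0.085,0.225,0,-1, 0,0,36,0.1,0.27,0,-1, 0,0,42,0.118,0.315,0,-1, 0,0,47.2,0.135,0.36,0,-1]'
python3 - <<'E'
from h import *
plan([.4723,.1545,.12],36.5)
E
```

```text
t: 10.9
eef_pos: [0.4971, 0.0508, 0.2263]
orientation: [0.452, 0.892, -0.001, -0.002]
contact_force: [1.2, -0.4, -0.2]
finger_gap: 0.0079
gripper_force: 50.5
turn [-0.14 -0.14 -0.24] shift [0.098  0.0416 0.1065] from [0.4971 0.0508 0.2263] q6 -0.77 q1 -0.14
```

```bash
python3 -m pendant '[0,0,0,0.04,0.018,0.03,-1, 0,0,0,0.08,0.034,0.06,-1, 0,0,0,0.098,0.0415,0.09,-1, 0,0,0,0.098,0.0415,0.107,-1, 0,0,0,0.098,0.0415,0.107,-1, 0,0,0,0.098,0.0415,0.107,-1, 0,0,0,0.098,0.0415,0.107,-1]'
python3 - <<'E'
from h import *
from bench import r
d=r.get_image("wrist");pickle.dump(d,open("pics/w6.pkl","wb"));cv2.imwrite("pics/w6.png",cv2.resize(d["pixels"],(800,600),interpolation=3))
plan([.4723,.1545,.0535],36.5)
E
```

```text
t: 11.6
eef_pos: [0.4742, 0.152, 0.1216]
orientation: [0.45, 0.893, 0.0, 0.0]
contact_force: [0.2, -0.3, 0.4]
finger_gap: 0.0081
gripper_force: 50.4
turn [ 0.07  0.05 -0.03] shift [ 0.0032 -0.0001  0.0683] from [0.4742 0.152  0.1218] q6 -0.56 q1 0.07
```

View pics/w6.png

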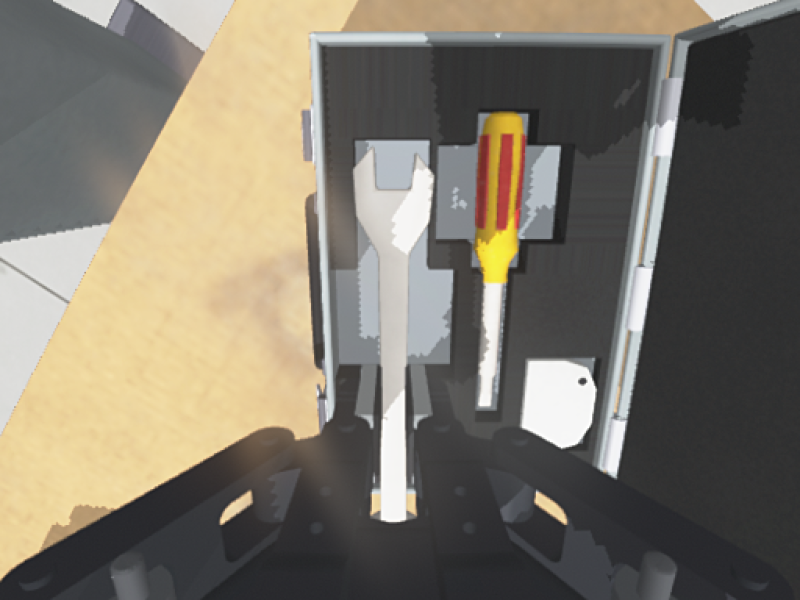

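The jaw is at (390,150) over the wrench cut-out, parallel to it, and the screwdriver lies undisturbed. I'll check the in-hand offset numerically and lower.

```bash
python3 - <<'E'
from h import *
from bench import r
d=pickle.load(open("pics/w6.pkl","rb"));f=lambda a:(np.array(a,float)+.5)/1.5625-.5
s=r.sense();A=R.from_quat(s["orientation"])
p=onplane(d,f([(366,150),(418,152),(393,400)]),s["eef_pos"][2]-.018);print(A.inv().apply(p-s["eef_pos"]).round(4))
E
python3 -m pendant '[0,0,0,0.003,0,0.02,-1, 0,0,0,0.003,0,0.04,-1, 0,0,0,0.003,0,0.052,-1, 0,0,0,0.003,0,0.058,-1, 0,0,0,0.003,0,0.062,-1, 0,0,0,0.003,0,0.062,-1, 0,0,0,0.003,0,0.062,-1]'
python3 - <<'E'
from h import *
plan([.4723,.1545,.0535],36.5)
E
```

```text
[[ 0.0804 -0.0078  0.0179]
 [ 0.0799  0.0078  0.0179]
 [-0.003   0.0002  0.018 ]]
t: 12.35
eef_pos: [0.4723, 0.1548, 0.0595]
orientation: [0.45, 0.893, 0.0, 0.0]
contact_force: [0.9, 0.4, -1.0]
finger_gap: 0.0078
gripper_force: 50.5
turn [0.06 0.03 0.01] shift [-0.0003 -0.0002  0.006 ] from [0.4723 0.1548 0.0595] q6 -0.56 q1 0.08
```

```bash
python3 -m pendant '[0,0,0,0,0,0.003,-1, 0,0,0,0,0,0.006,-1, 0,0,0,0,0,0.006,-1, 0,0,0,0,0,0.006,-0.6, 0,0,0,0,0,0.006,-0.52, 0,0,0,0,0,0.006,-0.52, 0,0,0,0,0,0.006,-0.52]'
python3 -m pendant '[0,0,0,0,0,-0.005,-0.52, 0,0,0,0,0,-0.02,-0.52, 0,0,0,0,0,-0.06,-0.52, 0,0,0,-0.03,0,-0.11,-0.4, 0,0,0,-0.06,0,-0.16,-0.2, 0,0,0,-0.1,0,-0.2,-0.2, 0,0,0,-0.1,0,-0.22,-0.2, 0,0,0,-0.1,0,-0.22,-0.2]'
python3 - <<'E'
from h import *
from bench import r
s=r.sense();print(s["eef_pos"],s["joint_pos"])
d=r.get_image("wrist");pickle.dump(d,open("pics/w7.pkl","wb"));cv2.imwrite("pics/w7.png",cv2.resize(d["pixels"],(800,600),interpolation=3))
E
```

```text
t: 13.05
eef_pos: [0.4719, 0.1549, 0.053]
orientation: [0.45, 0.893, 0.0, 0.0]
contact_force: [0.2, -0.0, 0.6]
finger_gap: 0.0204
gripper_force: 0.0
t: 13.85
eef_pos: [0.5336, 0.0728, 0.278]
orientation: [0.451, 0.893, 0.002, 0.005]
contact_force: [0.4, 0.6, -0.1]
finger_gap: 0.0336
gripper_force: 0.0
[0.5336012  0.07284741 0.27796867] [-8.41551331e-02  3.39776085e-01  1.28865546e+00 -2.47259420e-04
  1.50338321e+00 -7.19457374e-01]
```

View pics/w7.png

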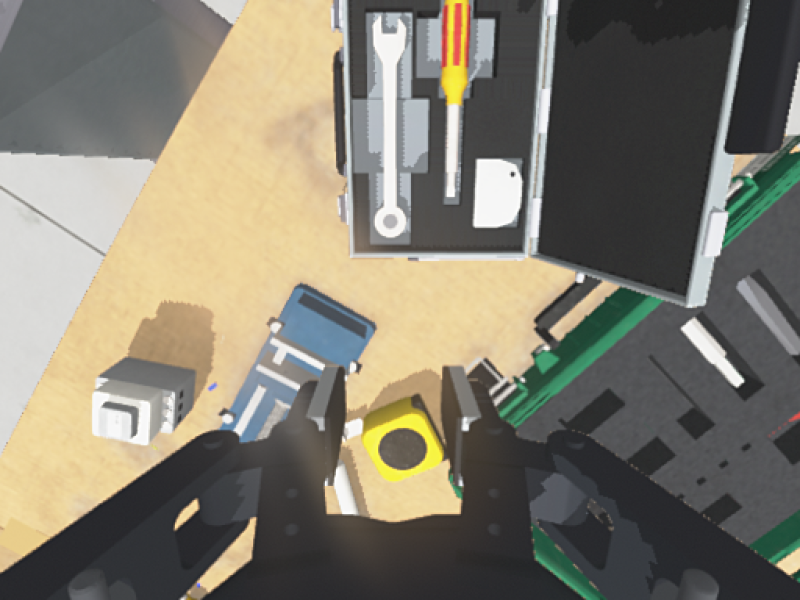

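Both tools lie in their cut-outs: wrench jaw (389,20) to ring (390,235), screwdriver (453,100). Now for the lid, I'll check the lip position by depth and plan the pre-grasp.

```bash
cat >> h.py <<'E'
YAW=np.radians(36.5);CX=np.array([np.cos(YAW),np.sin(YAW),0]);CY=np.array([-np.sin(YAW),np.cos(YAW),0]);CZ=np.array([0,0,1.]);C0=np.array([.4964,.1906,0])
H=C0+.073*CX+.046*CZ
def lidpose(th,dist,off=.006):
    x=np.cos(th)*CX-np.sin(th)*CZ;n=np.sin(th)*CX+np.cos(th)*CZ
    return H-dist*x+off*n,R.from_matrix(np.c_[CY,n,x])
E
python3 - <<'E'
from h import *
d=pickle.load(open("pics/w7.pkl","rb"));f=lambda a:(np.array(a,float)+.5)/1.5625-.5
s=onplane(d,f([(389,18),(390,242)]),.035);m=s.mean(0)-C0;print("wrench in case",m@CX,m@CY,np.linalg.norm(s[0]-s[1]))
for n in("top","w2","w7"):
    d=pickle.load(open(f"pics/{n}.pkl","rb"));P=cloud(d).reshape(-1,3)-H;a=np.c_[P@CX,P@CY,P@CZ]
    k=(a[:,0]>0)&(a[:,0]<.1)&(abs(a[:,1])<.13)&(a[:,2]>.02)&(a[:,2]<.2)
    b=a[k];e=b[b[:,2]>.145];print(n,k.sum(),"top pts",len(e),e.min(0).round(3) if len(e) else "",e.max(0).round(3) if len(e) else "", np.median(e,axis=0) if len(e) else "")
    i=abs(b[:,1])<.09;w=b[i&(b[:,2]<.13)];print("  slope deg",np.degrees(np.arctan2(w[:,2],-w[:,0]))[::max(1,len(w)//6)].round(1))
p,T=lidpose(1.85,.231);plan(p,0,Rt=T);print(p,lidpose(1.85,.157)[0])
E
```

```text
wrench in case -0.0405002194501457 -0.016399169374802035 0.16395958079717632
top 2145 top pts 155 [ 0.042 -0.036  0.145] [0.057 0.079 0.164] [0.04664417 0.00031848 0.1570511 ]
  slope deg [107.4 108.9 108.3 107.  107.9 110.7 113.1]
w2 37540 top pts 3848 [ 0.039 -0.034  0.145] [0.056 0.076 0.163] [ 0.04417297 -0.00226979  0.15441408]
  slope deg [106.7 107.6 106.9 107.1 106.4 107.  106.8]
w7 23848 top pts 3259 [ 0.04  -0.034  0.145] [0.056 0.028 0.163] [ 0.04464779 -0.00420102  0.15587205]
  slope deg [109.1 106.9 107.  110.5 111.3 106.8 106.5]
turn [16.2   0.16 -0.08] shift [0.1154 0.183  0.009 ] from [0.5322 0.0737 0.2751] q6 -0.72 q1 -0.08
[0.61089253 0.27532001 0.26640103] [0.59449893 0.26318939 0.19526667]
```

```bash
python3 -m pendant '[0,0,0,0.03,0.03,-0.03,0, 4,0,0,0.055,0.07,-0.04,0, 8,0,0,0.08,0.11,-0.03,0, 12,0,0,0.1,0.15,-0.01,0, 16,0,0,0.1155,0.183,0,0, 16.2,0,0,0.1155,0.183,0.009,0, 16.2,0,0,0.1155,0.183,0.009,0, 16.2,0,0,0.1155,0.183,0.009,0]' 40
python3 - <<'E'
from h import *
p,T=lidpose(1.85,.172);plan(p,0,Rt=T)
from bench import r
d=r.get_image("wrist");cv2.imwrite("pics/w8.png",d["pixels"])
E
```

```text
t: 14.7
eef_pos: [0.6092, 0.2757, 0.2645]
orientation: [0.446, 0.884, -0.126, -0.063]
contact_force: [0.4, -0.7, 0.8]
finger_gap: 0.0427
gripper_force: 0.0
turn [-0.2  0.   0. ] shift [-0.0013  0.0008  0.0568] from [0.6092 0.2757 0.2645] q6 -0.39 q1 0.28
```

View pics/w8.png

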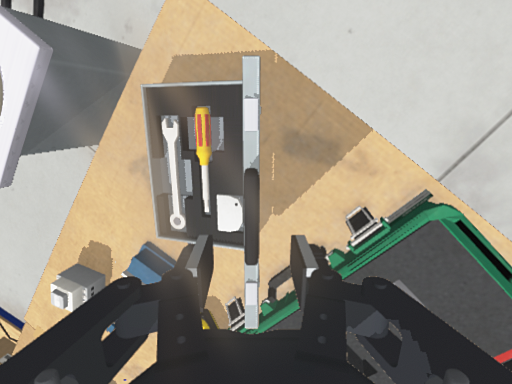

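The lid is seen edge-on with the black lip at (251,215), centred between the fingers at (205,255) and (300,255). Advancing and gripping.

```bash
python3 -m pendant '[0,0,0,-0.001,0.0005,0.025,0, 0,0,0,-0.001,0.0005,0.045,0, 0,0,0,-0.001,0.0005,0.0565,-0.2, 0,0,0,-0.001,0.0005,0.0565,-0.5, 0,0,0,-0.001,0.0005,0.0565,-1, 0,0,0,-0.001,0.0005,0.0565,-1, 0,0,0,-0.001,0.0005,0.0565,-1, 0,0,0,-0.001,0.0005,0.0565,-1]' 50
python3 - <<'E'
from h import *
from bench import r
s=r.sense();print(s["contact_force"],s["finger_gap"])
A=R.from_quat(s["orientation"]);h=A.inv().apply(H-s["eef_pos"]);print("hinge in tool",h.round(4))
p,T=lidpose(1.85,.172);plan(p,0,Rt=T)
h=np.array([0,-.006,.1715])
for f in(-3,-6,-9,-12,-15,-18,-21,-24,-46):
    print(f,(h-R.from_euler('x',f,degrees=True).apply(h)).round(4))
E
```

```text
t: 15.55
eef_pos: [0.5975, 0.2652, 0.2118]
orientation: [0.446, 0.884, -0.126, -0.063]
contact_force: [-7.1, -5.5, 3.0]
finger_gap: 0.0086
gripper_force: 51.4
[-7.06523939 -5.54167492  2.96194112] 0.008634543775405722
hinge in tool [ 0.0003 -0.0042  0.174 ]
turn [-0.25  0.05 -0.06] shift [0.0002 0.0011 0.0019] from [0.5975 0.2652 0.2118] q6 -0.38 q1 0.27
-3 [ 0.     -0.009  -0.0001]
-6 [ 0.     -0.018   0.0003]
-9 [ 0.     -0.0269  0.0012]
-12 [ 0.     -0.0358  0.0025]
-15 [ 0.     -0.0446  0.0043]
-18 [ 0.     -0.0533  0.0065]
-21 [ 0.     -0.0619  0.0092]
-24 [ 0.     -0.0703  0.0124]
-46 [ 0.     -0.1252  0.0481]
```

```bash
python3 -m pendant '[-1.5,0,0,0,-0.0045,0,-1, -3,0,0,0,-0.009,0,-1, -6,0,0,0,-0.018,0.0003,-1, -9,0,0,0,-0.0269,0.0012,-1, -12,0,0,0,-0.0358,0.0025,-1, -15,0,0,0,-0.0446,0.0043,-1, -18,0,0,0,-0.0533,0.0065,-1, -18,0,0,0,-0.0533,0.0065,-1]'
python3 - <<'E'
from h import *
from bench import r
s=r.sense();A=R.from_quat(s["orientation"]);print("hinge in tool",A.inv().apply(H-s["eef_pos"]).round(4),"tool th",np.degrees(np.arccos(A.as_matrix()[:,2]@CX)),"F tool",A.inv().apply(s["contact_force"]).round(1),s["wrist_torque"],s["joint_pos"])
h=np.array([0,-.006,.1715])
for f in(-3,-6,-9,-12,-15,-18,-21,-24,-26,-28):print(f,(h-R.from_euler('x',f,degrees=True).apply(h)).round(4))
E
```

```text
t: 16.35
eef_pos: [0.5548, 0.2337, 0.2204]
orientation: [0.45, 0.893, 0.015, 0.009]
contact_force: [0.2, -1.4, 0.2]
finger_gap: 0.0091
gripper_force: 51.6
hinge in tool [ 0.0004 -0.0056  0.1743] tool th 88.0249885680756 F tool [-1.2 -0.6 -0.2] [-6.32569980e-02  3.04067304e-02  5.95916311e-05] [ 0.19693218  0.48198927  1.22674202  0.0133554   1.40097286 -0.44155854]
-3 [ 0.     -0.009  -0.0001]
-6 [ 0.     -0.018   0.0003]
-9 [ 0.     -0.0269  0.0012]
-12 [ 0.     -0.0358  0.0025]
-15 [ 0.     -0.0446  0.0043]
-18 [ 0.     -0.0533  0.0065]
-21 [ 0.     -0.0619  0.0092]
-24 [ 0.     -0.0703  0.0124]
-26 [ 0.     -0.0758  0.0147]
-28 [ 0.     -0.0812  0.0173]
```

```bash
python3 -m pendant '[-1.5,0,0,0,-0.0045,0,-1, -4,0,0,0,-0.012,0.0001,-1, -7,0,0,0,-0.021,0.0006,-1, -10,0,0,0,-0.0299,0.0016,-1, -13,0,0,0,-0.0388,0.0031,-1, -16,0,0,0,-0.0475,0.005,-1, -19,0,0,0,-0.0562,0.0074,-1, -21,0,0,0,-0.0619,0.0092,-1]'
python3 - <<'E'
from h import *
from bench import r
s=r.sense();A=R.from_quat(s["orientation"]);print("hinge in tool",A.inv().apply(H-s["eef_pos"]).round(4),"tool th",np.degrees(np.arccos(A.as_matrix()[:,2]@CX)),"F tool",A.inv().apply(s["contact_force"]).round(1))
E
python3 -m pendant '[-2,0,0,0,-0.006,0,-1, -4,0,0,0,-0.012,0.0001,-1, -6,0,0,0,-0.018,0.0003,-1, -7,0,0,0,-0.021,0.0006,-1, -7,0,0,0,-0.021,0.0006,-1, -7,0,0,0,-0.021,0.0006,-1, -7,0,0,0,-0.021,0.0006,-1, -7,0,0,0,-0.021,0.0006,-1]'
python3 - <<'E'
from h import *
from bench import r
s=r.sense();A=R.from_quat(s["orientation"]);print("hinge in tool",A.inv().apply(H-s["eef_pos"]).round(4),"tool th",np.degrees(np.arccos(A.as_matrix()[:,2]@CX)),"F tool",A.inv().apply(s["contact_force"]).round(1),s["gripper_force"])
d=r.get_image("top");t=d["pixels"]
P=cloud(d).reshape(-1,3)-H;a=np.c_[P@CX,P@CY,P@CZ];k=(abs(a[:,1])<.1)&(a[:,0]<-.005)&(a[:,0]>-.11)&(a[:,2]>.02)&(a[:,2]<.16)
an=np.degrees(np.arctan2(a[k,2],-a[k,0]));print(k.sum(),np.percentile(an,[10,30,50,70,90]).round(1))
cv2.imwrite("pics/t9.png",cv2.resize(t[120:312,20:276],(800,600),interpolation=3))
E
```

```text
t: 17.15
eef_pos: [0.5063, 0.1977, 0.2098]
orientation: [0.441, 0.875, 0.178, 0.091]
contact_force: [-7.3, -2.9, 12.2]
finger_gap: 0.0085
gripper_force: 53.8
hinge in tool [ 0.0006 -0.0083  0.1746] tool th 66.9143880512871 F tool [  2.   -2.2 -14.2]
t: 17.95
eef_pos: [0.4915, 0.1867, 0.2018]
orientation: [0.434, 0.863, 0.231, 0.118]
contact_force: [-14.1, -7.6, 22.2]
finger_gap: 0.0086
gripper_force: 56.0
hinge in tool [ 0.0006 -0.0095  0.1746] tool th 59.941938061335115 F tool [  2.3  -2.5 -27.2] 56.01106165442616
613 [63.2 65.9 67.3 69.5 74.6]
```

View pics/t9.png

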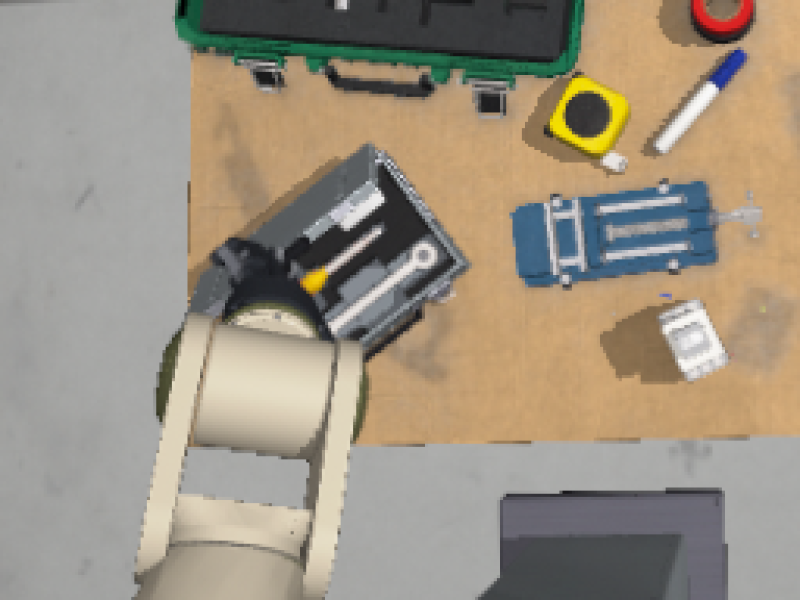

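The top view shows the lid held half forward by the gripper at (270,260), with both tools in place beneath it at (315,280) and (400,275). The vice, tape and white block are undisturbed. There is 27 N of push towards the hinge, so I'll ease it off a little and settle.

```bash
python3 -m pendant '[0,0,0,0,0,-0.001,-1, 0,0,0,0,0,-0.002,-1, 0,0,0,0,0,-0.002,-1, 0,0,0,0,0,-0.002,-1, 0,0,0,0,0,-0.002,-1, 0,0,0,0,0,-0.002,-1]'
python3 - <<'E'
from h import *
from bench import r
s=r.sense();A=R.from_quat(s["orientation"]);h=A.inv().apply(H-s["eef_pos"]);th=np.degrees(np.arccos(A.as_matrix()[:,2]@CX));print("hinge in tool",h.round(4),"lid est",th+np.degrees(np.arctan2(-h[1],h[2])-np.arctan2(.006,.1715)),"F tool",A.inv().apply(s["contact_force"]).round(1),s["gripper_force"],np.abs(s["dq"]).max())
d=r.get_image("top");P=cloud(d).reshape(-1,3)-H;a=np.c_[P@CX,P@CY,P@CZ]
k=(a[:,1]<-.04)&(a[:,1]>-.1)&(a[:,0]<.02)&(a[:,0]>-.11)&(a[:,2]>.03)&(a[:,2]<.15)
b=a[k];v=np.linalg.svd(b-b.mean(0),full_matrices=False)[2][2];print(k.sum(),"outer-face normal",v.round(3),"angle from shut",np.degrees(np.arccos(abs(v[2]))))
E
```

```text
t: 18.6
eef_pos: [0.4905, 0.186, 0.2013]
orientation: [0.434, 0.863, 0.23, 0.117]
contact_force: [-3.0, -5.0, 6.0]
finger_gap: 0.0088
gripper_force: 52.8
hinge in tool [ 0.0004 -0.0076  0.1747] lid est 60.605575928004775 F tool [-2.3 -1.7 -7.9] 52.83450543880463 0.0017292388978631752
270 outer-face normal [-0.85  -0.018 -0.527] angle from shut 58.20854390548689
```

Two estimates put the lid at 58–61°, and it is still with low force. Signing off.

```bash
python3 -c "
from bench import r
print(r.sign_off())"
```

```text
the job is handed in; nothing more can be done
None
```

The wrench and the small screwdriver lie in their cut-outs, released, and the gripper is holding the lid still at about 60° (two estimates: 58° and 61°); I handed the job in at 18.6 s and no verdict came back.

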